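# Set a bench valve two turns open and hold it

## Robot

A 6-joint arm with a two-finger parallel gripper is mounted at the origin on the work surface. World frame = base frame: x ahead of the robot, y to its left, z up, the work surface at z = 0. Lengths are in m, angles in degrees, forces in N, time in s.
With the tool pointing down it reaches from about 0.35 to 0.875 m from the base axis. Payload 4.2 kg.
Tool frame: the origin (TCP) lies between the finger pads, 19 mm behind the fingertips; this is the grasp point; z points along the fingers, y is the line along which they close (so a half turn about z gives the same grasp; the last joint's range is limited). The gripper opens to 87 mm and grips with 3 to 60 N. Pads are 19 mm wide; open, the fingers measure 117 mm over their backs; the gripper's body (75 mm by 190 mm) begins 51 mm behind the grasp point.
Start: joints at [86.78, 22.042, 0.453, 0, -68.411, -14.817], TCP at [0.193, 0.594, 0.241] pointing down, gripper open.
Joint ranges: [-179.83, 179.83], [-69.29, 118.12], [-61.27, 80.66], [-181.25, 117.63], [-171.15, -9.14], [-177.46, 177.46]. Speed limits (degrees/s): [159.86, 159.86, 180, 180, 180, 180].

## Interface

Orientations are given as a 3x3 rotation matrix whose columns are the frame's x, y, z axes.
In Python, from station import r, imaging, models gives the robot as it stands. The module is installed in compiled form; this text tells all that it offers.
- The arm moves only by the tool apply_moves, never from a script. Its argument "moves" is a list of rows, each a list of 2 entries, a list of its own where there are three numbers: the shift along the tool's x, y, z in m, then the turn about the tool's z in degrees. A call has 1 to 5 rows; each row shifts and turns the commanded pose from where the row before left it, along the tool's axes as they then stand; what a row does not reach is not made up. A row lasts 1/12 s, in which the tool goes at most 41.7 mm and 7.16 degrees, less where a joint would pass 70% of its speed; a pose out of reach is approached as far as the arm can. A call is refused whole if a number of a shift passes 0.0417 or a number of a turn 7.16, either way. A call with a gripper value outside its range is refused whole. "hand" is the finger opening in m, from 0 to 0.087, set as the call begins (left out, the last holds). The fingers move at their own pace and stop on an object; the grip force is fixed at half the most. Time passes only in rows, so rows that do not move let the fingers close. It gives the time, the measured TCP pose, the force, the opening and the grip force at its end, in the units of the state.
- r.sense(): the state, without advancing time (a new reading comes with each control period).
- imaging.capture(name): name is "scene" or "side" or "wrist"; returns a dict with "frame" (400x640x3 uint8, blue, green, red), "intrinsics" (3x3 intrinsics, pixels), "eye" and "orientation" of the camera in the world. Camera axes: x right, y down, z forward; pixel columns grow to the right and rows downward; lengths in m; the calibration is good to about 2 mm. A picture is of the moment at which its call begins. There is no depth.
- r.finish_job(): hands the job in; it is judged then, once.
Trained networks look in a picture, given as the dict that the camera call returned (one of the last four; its "shot" number tells which), for a name from the list of things; names that differ only in an ending like _2 or _b are one class to them, and where a whole thing is asked for, a point or a joint stands for the part that bears it (a point fixed in the world has none). Each returns a list of dicts, best first, with "confidence" (0 to 1); they miss things now and then, are a little off and sometimes report something else, mostly with a low value. They report only what shows in the picture. A call takes as long as a camera call.
- models.cut_out(picture, target): "region" (400x640 bool, what is visible of it) and "extent" ([left, top, width, height] as shares, 0 to 1, of the picture: columns of its width, rows of its height, round what is visible of it).
- models.place_of(picture, target): "at" ([column, row] as shares, 0 to 1, of the picture: columns of its width, rows of its height: a listed point, or the origin of a listed thing).
The state is a dict: "time_s": time; "joints": joint angles; "joint_velocities": joint speeds; "effort": joint torques, N m; "tcp_pos": TCP position; "ee_rot": TCP orientation; "wrist_force": force on the tool from outside, world axes, zero at the start; "moment": the same for the moment, N m; "gripper_width": opening from 0.0 (shut) to 1.0 (fully open); "gripper_force": force on a finger pad.
Only numpy, scipy, OpenCV 4.12 (cv2) and the standard library are available. Lean on these libraries where they do the work, as an engineer would, in place of code of your own. Each camera call takes 0.05 s, during which the arm holds its last target. There are 200 camera calls.

## Task

Close the red-wheeled valve on the bench: turn its handwheel clockwise (seen from above) until it comes up against its stop. Then back it off, counter-clockwise, exactly two full turns, and finish still gripping the wheel's yellow handle between the fingers, holding the wheel still there so that a colleague can lock it. Leave the tools and tins on the bench where they are.

Things in the scene. Friction and masses are not known exactly. Their poses are not given: they have to be found in the camera images.
- valve: dark green flanged valve bolted to the bench on a steel plate 130 x 120 mm, its pipe running along its own y axis, 164 mm over the flanges. Fixed. Origin at the centre of the plate's underside, on the wheel's axis; z up. The top of the bonnet below the wheel is 118 mm up
- wheel (a joint): angle of the red handwheel, rad: 0 = closed, against the stop; grows counter-clockwise from above (opening) and counts on through full turns, to 25. It starts a sixth of a turn to one turn open. The handle's bearing from the wheel's axis is the valve's own +x axis turned by this angle. The wheel stays where left; turning it takes 0.12 N m (2 to 3 N at the handle). It does not rise
- hub (a point): point on the wheel's axis, 148 mm above the bench, at the top of the wheel's hub (a 16 mm nut rises 7 mm above it). The wheel is horizontal: rim of radius 60 mm made of 13 mm bar, rim plane 138 mm above the bench, four spokes
- handle: yellow upright round handle of the wheel, diameter 22 mm, 55 mm tall, standing on the rim 60 mm from the wheel's axis. Origin at the centre of its underside, 149 mm above the bench; its top is at 204 mm. It spins freely about its own upright axis, so a gripper that holds it need not turn while it carries it round the circle
- handle_mid (a point): point on the handle's axis halfway up, 27.5 mm below its top, 176 mm above the bench, 60 mm from the wheel's axis
- spanner: loose steel spanner 170 mm long lying beside the valve; a bystander. Origin under its middle
- bushing: loose upright brass bushing, diameter 40 mm, 35 mm tall, beside the valve; a bystander. Origin at the centre of its underside
- screwdriver: loose screwdriver 200 mm long lying beyond the valve; a bystander
- tin_a: loose grey paint tin, diameter 100 mm, 120 mm tall; a bystander. Origin at the centre of its underside
- tin_b: loose white paint tin, diameter 86 mm, 100 mm tall; a bystander. Origin at the centre of its underside
- spray_can: loose spray can, black with a red band and red cap, diameter 60 mm, 160 mm tall; a bystander. Origin at the centre of its underside
- wire_brush: loose wire brush with a wooden handle, 240 mm long, 26 mm tall, lying on the bench; a bystander

How it is judged:
By the outcome, as a careful person would: the job done as asked, in the order asked, and still so for the second after the job is handed in, while the arm keeps its last pose, push and grip.
It also fails if it takes over 64 s, if anything falls off the work surface, if the arm or the gripper's body presses on something with over 40 N, if the wrist force passes 120 N, or if a joint passes its speed limit or range.

## Working session

There is one attempt and no reset: what is moved stays moved. The work goes in short steps, Python scripts to look and compute and a tool call to move; the robot and the scene stay as the last step left them, time stands still between calls to the robot, and variables do not carry over. Pictures are saved under pics/ and viewed, at most 10 in all, crops included, and the job is handed in when it is done.

Besides the shell and the picture viewer there is one more tool, called after "Request:" by a JSON object that holds its "api" and its "payload". apply_moves: Moves the arm, as the interface text tells. Its arguments: {"type":"object","properties":{"moves":{"type":"array"},"hand":{"type":"number"}},"required":["moves"]}

```bash
mkdir -p pics; cat > h.py <<'E'
from station import r, imaging, models
import numpy as np, cv2
def ray(p,at):
    h,w=p["frame"].shape[:2]
    d=np.linalg.inv(np.array(p["intrinsics"]))@[at[0]*w,at[1]*h,1]
    d=np.array(p["orientation"])@d
    return np.array(p["eye"]),d/np.linalg.norm(d)
def tri(rs):
    A=np.zeros((3,3));b=np.zeros(3)
    for o,d in rs:
        M=np.eye(3)-np.outer(d,d);A+=M;b+=M@o
    x=np.linalg.solve(A,b)
    return x,[float(np.linalg.norm((np.eye(3)-np.outer(d,d))@(x-o))) for o,d in rs]
def look(names,cams=("scene","side","wrist")):
    ps={c:imaging.capture(c) for c in cams}
    for n in names:
        rs=[];info=[]
        for c in cams:
            f=models.place_of(ps[c],n)
            if f:
                f=f[0];info.append((c,round(f["confidence"],2),(np.array(f["at"])*[640,400]).round(1).tolist()))
                if f["confidence"]>.4: rs.append(ray(ps[c],f["at"]))
        if len(rs)>1: x,e=tri(rs);print(n,x.round(4),np.round(e,4),info)
        else: print(n,info)
    return ps
E
python3 - <<'E'
from h import *
ps=look(["valve","hub","handle","handle_mid","tin_a","tin_b","spray_can","bushing","spanner","screwdriver","wire_brush"])
for c in ps: print(c,np.array(ps[c]["eye"]).round(3))
cv2.imwrite("pics/a.png",cv2.resize(np.vstack([ps["scene"]["frame"],ps["side"]["frame"]]),(480,600)))
cv2.imwrite("pics/s.png",ps["scene"]["frame"]);cv2.imwrite("pics/w.png",ps["wrist"]["frame"])
s=r.sense();print(s)
E
```

```text
valve [ 0.529  -0.1359 -0.0134] [0.0011 0.0011] [('scene', 0.71, [275.8, 199.0]), ('side', 0.67, [296.2, 278.5])]
hub [ 0.5341 -0.1447  0.1436] [0. 0.] [('scene', 0.76, [269.3, 171.7]), ('side', 0.56, [300.1, 231.4])]
handle [('side', 0.52, [324.0, 238.9])]
handle_mid [ 0.5801 -0.1864  0.174 ] [0.0089 0.0089] [('scene', 0.58, [249.1, 179.5]), ('side', 0.8, [322.7, 227.2])]
tin_a [ 0.6727 -0.365   0.0116] [0.0002 0.0002] [('scene', 0.91, [193.4, 225.6]), ('side', 0.92, [391.8, 335.5])]
tin_b [ 0.6727 -0.365   0.0116] [0.0002 0.0002] [('scene', 0.91, [193.4, 225.6]), ('side', 0.92, [391.8, 335.5])]
spray_can [ 0.4278  0.4028 -0.0028] [0.0025 0.0025] [('scene', 0.57, [445.6, 188.7]), ('side', 0.69, [224.7, 165.2])]
bushing [ 0.6638 -0.139   0.004 ] [0.002 0.002] [('scene', 0.51, [266.6, 233.3]), ('side', 0.82, [349.2, 263.8])]
spanner [ 0.3869 -0.2117  0.0016] [0.0023 0.0023] [('scene', 0.61, [261.0, 157.5]), ('side', 0.89, [243.8, 311.5])]
screwdriver [ 0.8111 -0.0141  0.0066] [0.0029 0.0029] [('scene', 0.58, [299.9, 283.0]), ('side', 0.97, [383.7, 221.9])]
wire_brush [('scene', 0.4, [
[... 237 characters left out ...]
6.84116212e+01, -1.48161028e+01]), 'joint_velocities': array([-0.00684432,  0.02321565,  0.01109428, -0.06335549, -0.11216579,
        0.05220242]), 'effort': array([-6.03440876e-04, -3.90464687e+01,  1.87619787e+01,  4.22450021e+00,
        1.54583476e-02, -3.10781638e-05]), 'tcp_pos': array([0.19348137, 0.59426976, 0.24125684]), 'ee_rot': array([[ 9.50860406e-01, -3.09619909e-01, -1.23861783e-05],
       [-3.09619909e-01, -9.50860406e-01,  2.69579387e-06],
       [-1.26121980e-05,  1.27168374e-06, -1.00000000e+00]]), 'wrist_force': array([-0.15140071,  0.10853276,  0.06145323]), 'moment': array([0.01262871, 0.03220239, 0.02144285]), 'gripper_force': 0.0, 'gripper_width': 1.001730092016213}
```

View pictures.

View pics/a.png

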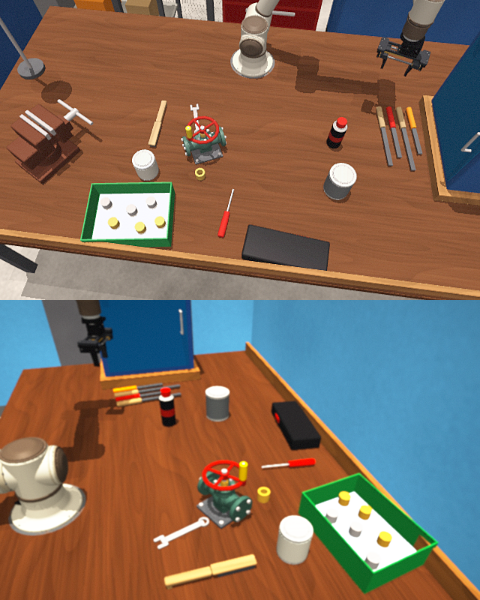

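View pics/s.png

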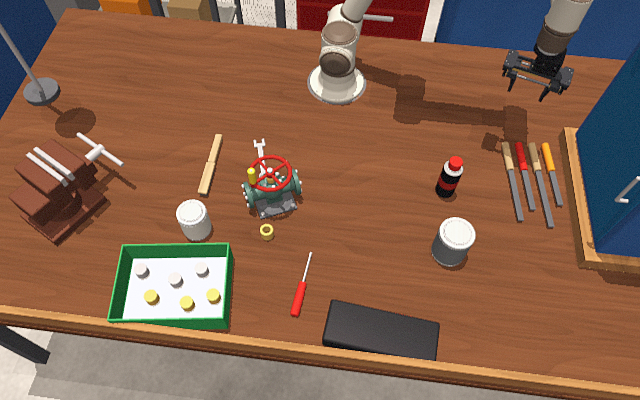

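The pictures show the valve near (270,185) in the scene view. The yellow handle is at (251,176), to the left and near side of the hub, which agrees with the triangulated hub (0.534, -0.145) and handle (0.58, -0.186). The radius comes out at 62 mm and the heights are right. Next I move over to it and align the tool with the world axes.

Request:
{"api": "apply_moves", "payload": {"moves": [[[0,0,-0.02],-6],[[0,0,-0.02],-6],[[0,0,-0.02],-6.04]], "hand": 0.07}}

```text
time_s: 2.05
tcp_pos: [0.1935, 0.5941, 0.3017]
ee_rot: [[1.0, 0.005, 0.0], [0.005, -1.0, -0.001], [0.0, 0.001, -1.0]]
wrist_force: [-0.1, 1.2, 0.6]
gripper_width: 0.86
gripper_force: 0.0
```

Request:
{"api": "apply_moves", "payload": {"moves": [[[0.0147,0.0306,0],0],[[0.0147,0.0306,0],0],[[0.0147,0.0306,0],0],[[0.0147,0.0306,0],0],[[0.0147,0.0306,0],0]]}}

```text
time_s: 2.47
tcp_pos: [0.2674, 0.4397, 0.3014]
ee_rot: [[1.0, 0.001, 0.0], [0.001, -1.0, 0.0], [0.0, -0.0, -1.0]]
wrist_force: [0.5, 0.7, -0.5]
gripper_width: 0.804
gripper_force: 0.0
```

Request:
{"api": "apply_moves", "payload": {"moves": [[[0.0147,0.0306,0],0],[[0.0147,0.0306,0],0],[[0.0147,0.0306,0],0],[[0.0147,0.0306,0],0],[[0.0147,0.0306,0],0]]}}

```text
time_s: 2.88
tcp_pos: [0.3408, 0.2867, 0.3016]
ee_rot: [[1.0, 0.001, 0.001], [0.001, -1.0, 0.001], [0.001, -0.001, -1.0]]
wrist_force: [0.5, 0.2, 0.3]
gripper_width: 0.806
gripper_force: 0.0
```

Request:
{"api": "apply_moves", "payload": {"moves": [[[0.0147,0.0306,0],0],[[0.0147,0.0306,0],0],[[0.0147,0.0306,0],0],[[0.0147,0.0306,0],0],[[0.0147,0.0306,0],0]]}}

```text
time_s: 3.3
tcp_pos: [0.4143, 0.1337, 0.3017]
ee_rot: [[1.0, 0.0, 0.001], [0.0, -1.0, 0.001], [0.001, -0.001, -1.0]]
wrist_force: [0.3, -0.9, -0.3]
gripper_width: 0.805
gripper_force: 0.0
```

Request:
{"api": "apply_moves", "payload": {"moves": [[[0.0147,0.0306,0],0],[[0.0147,0.0306,0],0],[[0.0147,0.0306,0],0],[[0.0147,0.0306,0],0],[[0.0147,0.0306,0],0]]}}

```text
time_s: 3.72
tcp_pos: [0.4879, -0.0194, 0.3016]
ee_rot: [[1.0, 0.0, 0.001], [0.0, -1.0, 0.0], [0.001, -0.0, -1.0]]
wrist_force: [0.3, 1.0, 0.3]
gripper_width: 0.806
gripper_force: 0.0
```

Request:
{"api": "apply_moves", "payload": {"moves": [[[0.0147,0.0306,0],0],[[0.0147,0.0306,0],0],[[0.0147,0.0306,0],0],[[0.0147,0.0306,0],0],[[0,0,0],0]]}}

```text
time_s: 4.13
tcp_pos: [0.548, -0.1444, 0.3003]
ee_rot: [[1.0, -0.005, -0.001], [-0.005, -1.0, -0.001], [-0.001, 0.001, -1.0]]
wrist_force: [-0.1, -0.7, -0.4]
gripper_width: 0.803
gripper_force: 0.0
```

```bash
python3 - <<'E'
from h import *
ps=look(["hub","handle_mid","handle","valve"])
p=ps["wrist"]
for n,z in(("hub",.148),("handle_mid",.176),("handle",.149),("valve",0)):
    for c in ("wrist","side","scene"):
        for f in models.place_of(ps[c],n)[:1]:
            o,d=ray(ps[c],f["at"]);print(n,c,(o+d*(z-o[2])/d[2]).round(4))
print(r.sense()["tcp_pos"])
cv2.imwrite("pics/w1.png",p["frame"])
E
```

```text
hub [ 0.531  -0.1442  0.1509] [0.0036 0.0022 0.0041] [('scene', 0.73, [270.2, 170.4]), ('side', 0.66, [298.1, 228.1]), ('wrist', 0.95, [329.0, 207.8])]
handle_mid [ 0.577  -0.1876  0.1743] [0.0065 0.003  0.0059] [('scene', 0.43, [250.7, 178.4]), ('side', 0.63, [324.9, 228.4]), ('wrist', 0.92, [376.4, 170.9])]
handle [ 0.5722 -0.1872  0.1512] [0.0028 0.0028] [('side', 0.55, [321.2, 238.1]), ('wrist', 0.7, [370.8, 163.1])]
valve [ 0.5256 -0.1423 -0.01  ] [0.0057 0.0029 0.0081] [('scene', 0.88, [275.8, 196.3]), ('side', 0.64, [294.7, 279.9]), ('wrist', 0.79, [326.5, 175.6])]
hub wrist [ 0.529  -0.1482  0.148 ]
hub side [ 0.5314 -0.1378  0.148 ]
hub scene [ 0.5322 -0.142   0.148 ]
handle_mid wrist [ 0.5717 -0.1895  0.176 ]
handle_mid side [ 0.5773 -0.1851  0.176 ]
handle_mid scene [ 0.5859 -0.1865  0.176 ]
handle wrist [ 0.5745 -0.1886  0.149 ]
handle side [ 0.5705 -0.1836  0.149 ]
valve wrist [ 0.5334 -0.1478  0.    ]
valve side [ 0.5205 -0.1505  0.    ]
valve scene [ 0.5283 -0.1359  0.    ]
[ 0.54632913 -0.1401109   0.30123835]
```

View pics/w1.png

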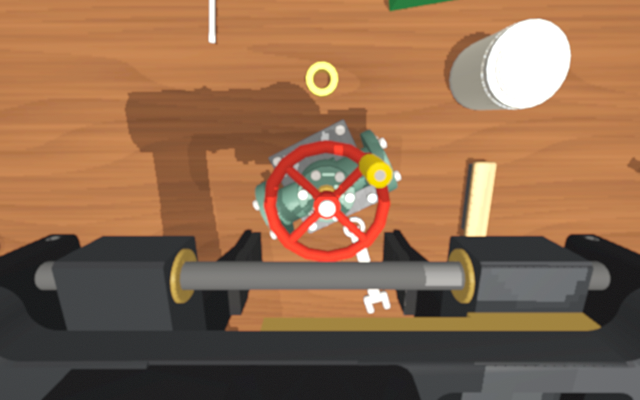

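The wrist view shows the wheel centred near (327,205) and the handle top at (379,175). With the two views, the handle is about (0.573, -0.189) and the hub about (0.530, -0.147). The pipe runs from (275,200) to (383,155). I'll move to just above the handle.

Request:
{"api": "apply_moves", "payload": {"moves": [[[0.009,0.0163,0.022],0],[[0.009,0.0163,0.022],0],[[0.009,0.0164,0.022],0],[[0,0,0],0],[[0,0,0],0]]}}

```text
time_s: 5.9
tcp_pos: [0.5728, -0.1897, 0.2335]
ee_rot: [[1.0, -0.001, -0.004], [-0.001, -1.0, 0.0], [-0.004, -0.0, -1.0]]
wrist_force: [-0.5, 0.4, 0.3]
gripper_width: 0.809
gripper_force: 0.0
```

```bash
python3 - <<'E'
from h import *
p=imaging.capture("wrist")
for n,z in(("hub",.148),("handle_mid",.176),("handle",.149)):
    for f in models.place_of(p,n)[:1]:
        o,d=ray(p,f["at"]);print(n,round(f["confidence"],2),(o+d*(z-o[2])/d[2]).round(4),(np.array(f["at"])*[640,400]).round())
hsv=cv2.cvtColor(p["frame"],cv2.COLOR_BGR2HSV)
m=cv2.inRange(hsv,(0,180,90),(6,255,255))
ys,xs=np.nonzero(m)
P=[]
for x,y in zip(xs,ys):
    o,d=ray(p,((x+.5)/640,(y+.5)/400));P.append((o+d*(.138-o[2])/d[2])[:2])
P=np.array(P)
from scipy.optimize import least_squares
P=P[np.hypot(*(P-[.53,-.147]).T)<.08]
P=P[np.hypot(*(P-[.53,-.147]).T)>.045]
s=least_squares(lambda q:np.hypot(P[:,0]-q[0],P[:,1]-q[1])-q[2],[.53,-.147,.06],loss="soft_l1",f_scale=.003)
print("rim fit",s.x.round(4),len(P))
print(r.sense()["tcp_pos"])
cv2.imwrite("pics/w2.png",p["frame"])
E
```

```text
hub 0.74 [ 0.5297 -0.1447  0.148 ] [268. 261.]
handle_mid 0.56 [ 0.574  -0.1882  0.176 ] [320. 222.]
handle 0.59 [ 0.5722 -0.1917  0.149 ] [325. 212.]
rim fit [ 0.5304 -0.1471  0.0591] 4000
[ 0.57382921 -0.18866667  0.23698315]
```

View pics/w2.png

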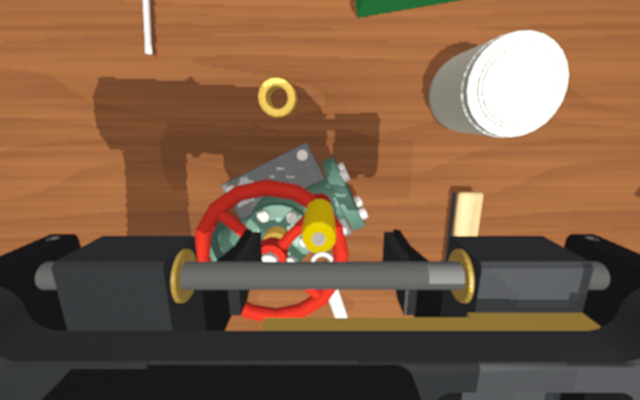

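The handle stands centred between the fingers (about (320,225)), and the rim fit gives a hub at (0.5304, -0.1471), radius 59 mm. I'll descend and grip.

Request:
{"api": "apply_moves", "payload": {"moves": [[[0,0,0.018],0],[[0,0,0.018],0],[[0,0,0.018],0],[[0,0,0],0]]}}

```text
time_s: 6.43
tcp_pos: [0.5714, -0.188, 0.1789]
ee_rot: [[1.0, 0.0, -0.005], [0.0, -1.0, 0.002], [-0.005, -0.002, -1.0]]
wrist_force: [-1.2, -0.3, -1.0]
gripper_width: 0.806
gripper_force: 0.0
```

Request:
{"api": "apply_moves", "payload": {"moves": [[[0,0,0],0],[[0,0,0],0],[[0,0,0],0],[[0,0,0],0],[[0,0,0],0]], "hand": 0.0}}

```text
time_s: 6.85
tcp_pos: [0.5738, -0.1891, 0.1823]
ee_rot: [[1.0, 0.0, 0.002], [0.0, -1.0, -0.0], [0.002, 0.0, -1.0]]
wrist_force: [-0.4, 0.5, 0.0]
gripper_width: 0.51
gripper_force: 0.0
```

Request:
{"api": "apply_moves", "payload": {"moves": [[[0,0,0],0],[[0,0,0],0],[[0,0,0],0],[[0,0,0],0]]}}

```text
time_s: 7.18
tcp_pos: [0.5732, -0.1888, 0.1813]
ee_rot: [[1.0, -0.0, -0.0], [-0.0, -1.0, 0.001], [-0.0, -0.001, -1.0]]
wrist_force: [-0.5, 2.1, 1.1]
gripper_width: 0.249
gripper_force: 30.0
```

```bash
cat > arc.py <<'E'
import numpy as np,sys
# arc.py cx cy x y step n R: rows (tool x, tool y) from commanded (x,y) toward circle of R about c
cx,cy,x,y,st,n,R=map(float,sys.argv[1:8])
a=np.degrees(np.arctan2(y-cy,x-cx));print("bearing",round(a,2),"r",round(np.hypot(x-cx,y-cy),4))
rows=[];p=np.array([x,y])
for i in range(int(n)):
    b=np.radians(a+st*(i+1));q=np.array([cx+R*np.cos(b),cy+R*np.sin(b)])
    d=np.round(q-p,4);p=p+d;rows.append(f"[[{d[0]},{-d[1]},0],0]".replace("-0.0,","0,"))
for i in range(0,len(rows),5): print("["+",".join(rows[i:i+5])+"]")
print("end",p.round(4))
E
python3 -c "
from h import *
s=r.sense();print(s['tcp_pos'],s['wrist_force'],s['gripper_width'],s['gripper_force'])"
python3 arc.py .5304 -.1471 .5738 -.1887 -8 45 .060
```

```text
[ 0.57324502 -0.18877692  0.18134875] [-0.54742115  2.05156069  1.10607611] 0.2494631185284239 29.99977388419211
bearing -43.79 r 0.0601
[[[-0.0063,0.0055,0],0],[[-0.0069,0.0047,0],0],[[-0.0075,0.0037,0],0],[[-0.008,0.0027,0],0],[[-0.0082,0.0014,0],0]]
[[[-0.0084,0.0004,0],0],[[-0.0083,-0.0009,0],0],[[-0.0081,-0.002,0],0],[[-0.0078,-0.0031,0],0],[[-0.0073,-0.0041,0],0]]
[[[-0.0066,-0.0052,0],0],[[-0.0058,-0.006,0],0],[[-0.005,-0.0067,0],0],[[-0.0039,-0.0074,0],0],[[-0.0029,-0.0078,0],0]]
[[[-0.0018,-0.0082,0],0],[[-0.0006,-0.0084,0],0],[[0.0006,-0.0083,0],0],[[0.0017,-0.0082,0],0],[[0.0028,-0.0079,0],0]]
[[[0.0039,-0.0074,0],0],[[0.0049,-0.0068,0],0],[[0.0058,-0.006,0],0],[[0.0066,-0.0052,0],0],[[0.0072,-0.0042,0],0]]
[[[0.0077,-0.0032,0],0],[[0.0082,-0.002,0],0],[[0.0083,-0.001,0],0],[[0.0083,0.0003,0],0],[[0.0083,0.0014,0],0]]
[[[0.008,0.0026,0],0],[[0.0075,0.0036,0],0],[[0.007,0.0047,0],0],[[0.0062,0.0056,0],0],[[0.0054,0.0064,0],0]]
[[[0.0045,0.007,0],0],[[0.0034,0.0077,0],0],[[0.0023,0.008,0],0],[[0.0012,0.0083,0],0],[[0.0001,0.0084,0],0]]
[[[-0.0012,0.0083,0],0],[[-0.0022,0.008,0],0],[[-0.0034,0.0077,0],0],[[-0.0044,0.0071,0],0],[[-0.0054,0.0064,0],0]]
end [ 0.5737 -0.1886]
```

Gripped: opening 21.7 mm, 30 N. I'll turn clockwise.

Request:
{"api": "apply_moves", "payload": {"moves": [[[-0.0063,0.0055,0],0],[[-0.0069,0.0047,0],0],[[-0.0075,0.0037,0],0],[[-0.008,0.0027,0],0],[[-0.0082,0.0014,0],0]]}}

```text
time_s: 7.6
tcp_pos: [0.5364, -0.2059, 0.1813]
ee_rot: [[1.0, -0.0, 0.002], [-0.0, -1.0, 0.002], [0.002, -0.002, -1.0]]
wrist_force: [1.8, 9.5, 2.6]
gripper_width: 0.242
gripper_force: 30.0
```

Request:
{"api": "apply_moves", "payload": {"moves": [[[-0.0084,0.0004,0],0],[[-0.0083,-0.0009,0],0],[[-0.0081,-0.002,0],0],[[-0.0078,-0.0031,0],0],[[-0.0073,-0.0041,0],0]]}}

```text
time_s: 8.02
tcp_pos: [0.4984, -0.1964, 0.1814]
ee_rot: [[1.0, -0.0, 0.007], [-0.0, -1.0, 0.001], [0.007, -0.001, -1.0]]
wrist_force: [6.4, 6.4, -2.3]
gripper_width: 0.245
gripper_force: 30.0
```

Request:
{"api": "apply_moves", "payload": {"moves": [[[-0.0066,-0.0052,0],0],[[-0.0058,-0.006,0],0],[[0,0,0],0]]}}

```text
time_s: 8.27
tcp_pos: [0.4853, -0.1848, 0.1814]
ee_rot: [[1.0, 0.0, 0.006], [0.0, -1.0, 0.002], [0.006, -0.002, -1.0]]
wrist_force: [4.6, 7.1, -2.0]
gripper_width: 0.244
gripper_force: 30.0
```

```bash
python3 -c "
from h import *
s=r.sense();print(s['tcp_pos'],s['wrist_force'],s['gripper_width'],s['gripper_force'])
p=imaging.capture('wrist');cv2.imwrite('pics/w3.png',p['frame'])"
```

```text
[ 0.48529533 -0.18481715  0.1813573 ] [ 4.62711664  7.08422266 -2.04836548] 0.24417420180398194 30.00035644043237
```

View pics/w3.png

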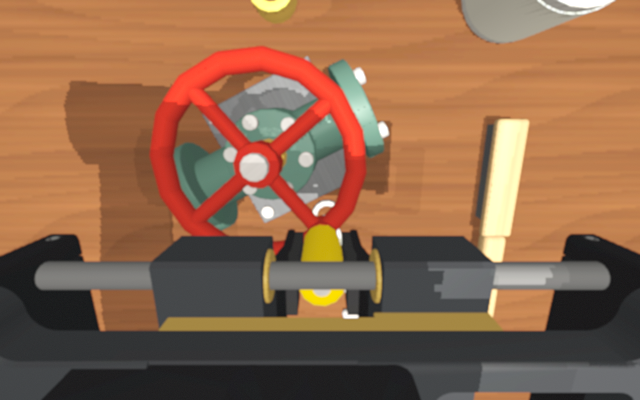

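The wheel now has the handle at about (322,265) in the picture, and it has turned with the gripper. The inward radial force of about 8 N shows that my centre is a millimetre or so off in y, so I'll refine it from the path.

```bash
python3 - <<'E'
import numpy as np
from scipy.optimize import least_squares
P=np.array([[.5732,-.1888],[.5364,-.2059],[.4984,-.1964],[.4853,-.1848]])
print(least_squares(lambda q:np.hypot(*(P-q).T)-.06,[.53,-.147]).x)
E
python3 arc.py .5310 -.1460 .4846 -.1858 -4 8 .060
```

```text
[ 0.53110568 -0.14609287]
bearing -139.38 r 0.0611
[[[-0.0018,-0.004,0],0],[[-0.0023,-0.0035,0],0],[[-0.0022,-0.0036,0],0],[[-0.0018,-0.0037,0],0],[[-0.0017,-0.0039,0],0]]
[[[-0.0013,-0.0039,0],0],[[-0.0011,-0.0041,0],0],[[-0.0007,-0.0041,0],0]]
end [ 0.4717 -0.155 ]
```

Request:
{"api": "apply_moves", "payload": {"moves": [[[-0.0018,-0.004,0],0],[[-0.0023,-0.0035,0],0],[[-0.0022,-0.0036,0],0],[[0,0,0],0],[[0,0,0],0]]}}

```text
time_s: 8.73
tcp_pos: [0.4784, -0.1745, 0.1814]
ee_rot: [[1.0, 0.0, 0.002], [0.0, -1.0, 0.001], [0.002, -0.001, -1.0]]
wrist_force: [5.0, 2.9, -1.6]
gripper_width: 0.248
gripper_force: 30.0
```

Request:
{"api": "apply_moves", "payload": {"moves": [[[-0.0018,-0.0037,0],0],[[0,0,0],0],[[0,0,0],0]]}}

```text
time_s: 8.98
tcp_pos: [0.4766, -0.171, 0.1814]
ee_rot: [[1.0, 0.0, 0.002], [0.0, -1.0, 0.0], [0.002, -0.0, -1.0]]
wrist_force: [4.9, 2.0, -3.5]
gripper_width: 0.243
gripper_force: 30.0
```

Request:
{"api": "apply_moves", "payload": {"moves": [[[-0.0017,-0.0039,0],0],[[0,0,0],0],[[0,0,0],0]]}}

```text
time_s: 9.23
tcp_pos: [0.475, -0.1671, 0.1814]
ee_rot: [[1.0, 0.0, 0.003], [0.0, -1.0, 0.0], [0.003, -0.0, -1.0]]
wrist_force: [5.2, 2.6, -2.4]
gripper_width: 0.244
gripper_force: 30.0
```

Request:
{"api": "apply_moves", "payload": {"moves": [[[-0.0013,-0.0039,0],0],[[0,0,0],0],[[0,0,0],0]]}}

```text
time_s: 9.48
tcp_pos: [0.4737, -0.1632, 0.1814]
ee_rot: [[1.0, 0.0, 0.002], [0.0, -1.0, 0.0], [0.002, -0.0, -1.0]]
wrist_force: [4.9, 2.1, -2.7]
gripper_width: 0.245
gripper_force: 30.0
```

No stop at the nearer candidate bearing (about -155°), so the stop should be near +25°. I'll carry on clockwise.

```bash
python3 arc.py .5316 -.1460 .4735 -.1632 -8 17 .0598; python3 -c "
from h import *
s=r.sense();print(s['tcp_pos'],s['wrist_force'],s['moment'])"
```

```text
bearing -163.51 r 0.0606
[[[-0.001,-0.0084,0],0],[[-0.0007,-0.0083,0],0],[[0.0005,-0.0083,0],0],[[0.0017,-0.0082,0],0],[[0.0028,-0.0079,0],0]]
[[[0.0038,-0.0074,0],0],[[0.0049,-0.0067,0],0],[[0.0057,-0.0061,0],0],[[0.0065,-0.0052,0],0],[[0.0072,-0.0042,0],0]]
[[[0.0077,-0.0032,0],0],[[0.0081,-0.0021,0],0],[[0.0083,-0.0009,0],0],[[0.0083,0.0002,0],0],[[0.0083,0.0014,0],0]]
[[[0.0079,0.0025,0],0],[[0.0076,0.0036,0],0]]
end [ 0.5611 -0.094 ]
[ 0.47367675 -0.16324677  0.18137125] [ 4.93854726  2.06143448 -2.70245322] [ 0.51080133 -1.4218173  -0.00292486]
```

Request:
{"api": "apply_moves", "payload": {"moves": [[[-0.001,-0.0084,0],0],[[-0.0007,-0.0083,0],0],[[0.0005,-0.0083,0],0],[[0.0017,-0.0082,0],0],[[0.0028,-0.0079,0],0]]}}

```text
time_s: 9.9
tcp_pos: [0.4761, -0.122, 0.1814]
ee_rot: [[1.0, 0.001, -0.0], [0.001, -1.0, -0.001], [-0.0, 0.001, -1.0]]
wrist_force: [4.9, -4.5, -3.7]
gripper_width: 0.246
gripper_force: 30.0
```

Request:
{"api": "apply_moves", "payload": {"moves": [[[0.0038,-0.0074,0],0],[[0.0049,-0.0067,0],0],[[0.0057,-0.0061,0],0],[[0.0065,-0.0052,0],0],[[0.0072,-0.0042,0],0]]}}

```text
time_s: 10.32
tcp_pos: [0.5039, -0.0924, 0.1813]
ee_rot: [[1.0, 0.0, -0.003], [0.0, -1.0, -0.0], [-0.003, 0.0, -1.0]]
wrist_force: [-1.4, -3.6, 1.7]
gripper_width: 0.247
gripper_force: 30.0
```

Request:
{"api": "apply_moves", "payload": {"moves": [[[0.0077,-0.0032,0],0],[[0.0081,-0.0021,0],0],[[0.0083,-0.0009,0],0],[[0,0,0],0],[[0,0,0],0]]}}

```text
time_s: 10.73
tcp_pos: [0.5305, -0.0859, 0.1814]
ee_rot: [[1.0, 0.0, 0.004], [0.0, -1.0, 0.001], [0.004, -0.001, -1.0]]
wrist_force: [2.4, 3.5, 0.8]
gripper_width: 0.242
gripper_force: 30.0
```

```bash
python3 arc.py .5314 -.1459 .5290 -.0863 -8 5 .060;python3 arc.py .5314 -.1459 .5290 -.0863 -3 30 .060|tail -5
```

```text
bearing 92.31 r 0.0596
[[[0.0084,-0.0001,0],0],[[0.0082,0.0014,0],0],[[0.008,0.0025,0],0],[[0.0075,0.0037,0],0],[[0.007,0.0046,0],0]]
end [ 0.5681 -0.0984]
[[[0.0027,0.0015,0],0],[[0.0027,0.0017,0],0],[[0.0026,0.0018,0],0],[[0.0024,0.0019,0],0],[[0.0024,0.0021,0],0]]
[[[0.0022,0.0022,0],0],[[0.0022,0.0023,0],0],[[0.002,0.0024,0],0],[[0.0019,0.0025,0],0],[[0.0017,0.0026,0],0]]
[[[0.0016,0.0027,0],0],[[0.0015,0.0028,0],0],[[0.0013,0.0029,0],0],[[0.0012,0.0029,0],0],[[0.001,0.003,0],0]]
[[[0.0008,0.003,0],0],[[0.0007,0.003,0],0],[[0.0006,0.0031,0],0],[[0.0003,0.0032,0],0],[[0.0003,0.0031,0],0]]
end [ 0.5914 -0.1435]
```

Request:
{"api": "apply_moves", "payload": {"moves": [[[0.0084,-0.0001,0],0],[[0.0082,0.0014,0],0],[[0.008,0.0025,0],0],[[0.0075,0.0037,0],0],[[0.007,0.0046,0],0]]}}

```text
time_s: 11.15
tcp_pos: [0.5688, -0.099, 0.1813]
ee_rot: [[1.0, 0.0, 0.001], [0.0, -1.0, 0.0], [0.001, -0.0, -1.0]]
wrist_force: [-0.7, 2.8, 3.5]
gripper_width: 0.246
gripper_force: 30.0
```

Request:
{"api": "apply_moves", "payload": {"moves": [[[0.0024,0.0019,0],0],[[0.0024,0.0021,0],0],[[0.0022,0.0022,0],0],[[0,0,0],0],[[0,0,0],0]]}}

```text
time_s: 11.57
tcp_pos: [0.5756, -0.1055, 0.1814]
ee_rot: [[1.0, 0.0, 0.002], [0.0, -1.0, -0.001], [0.002, 0.001, -1.0]]
wrist_force: [2.0, 0.4, 0.6]
gripper_width: 0.246
gripper_force: 30.0
```

Request:
{"api": "apply_moves", "payload": {"moves": [[[0.0022,0.0023,0],0],[[0.002,0.0024,0],0],[[0,0,0],0],[[0,0,0],0]]}}

```text
time_s: 11.9
tcp_pos: [0.5792, -0.1098, 0.1813]
ee_rot: [[1.0, 0.0, 0.001], [0.0, -1.0, -0.0], [0.001, 0.0, -1.0]]
wrist_force: [1.6, 1.3, 1.0]
gripper_width: 0.244
gripper_force: 30.0
```

Request:
{"api": "apply_moves", "payload": {"moves": [[[0.0019,0.0025,0],0],[[0,0,0],0],[[0,0,0],0]]}}

```text
time_s: 12.15
tcp_pos: [0.581, -0.1124, 0.1813]
ee_rot: [[1.0, 0.0, 0.001], [0.0, -1.0, -0.0], [0.001, 0.0, -1.0]]
wrist_force: [1.9, 2.4, 1.9]
gripper_width: 0.244
gripper_force: 30.0
```

Request:
{"api": "apply_moves", "payload": {"moves": [[[0.0017,0.0026,0],0],[[0,0,0],0],[[0,0,0],0]]}}

```text
time_s: 12.4
tcp_pos: [0.5827, -0.115, 0.1813]
ee_rot: [[1.0, -0.0, 0.001], [-0.0, -1.0, -0.0], [0.001, 0.0, -1.0]]
wrist_force: [2.4, 1.0, 1.5]
gripper_width: 0.242
gripper_force: 30.0
```

Request:
{"api": "apply_moves", "payload": {"moves": [[[0.0016,0.0027,0],0],[[0,0,0],0],[[0,0,0],0]]}}

```text
time_s: 12.65
tcp_pos: [0.5843, -0.1178, 0.1814]
ee_rot: [[1.0, -0.0, 0.0], [-0.0, -1.0, -0.0], [0.0, 0.0, -1.0]]
wrist_force: [2.5, 1.7, 2.5]
gripper_width: 0.247
gripper_force: 30.0
```

Request:
{"api": "apply_moves", "payload": {"moves": [[[0.0015,0.0028,0],0],[[0,0,0],0],[[0,0,0],0]]}}

```text
time_s: 12.9
tcp_pos: [0.5851, -0.1194, 0.1813]
ee_rot: [[1.0, -0.0, -0.001], [-0.0, -1.0, 0.002], [-0.001, -0.002, -1.0]]
wrist_force: [0.0, 7.5, 4.5]
gripper_width: 0.244
gripper_force: 30.0
```

Request:
{"api": "apply_moves", "payload": {"moves": [[[0.0013,0.0029,0],0],[[0,0,0],0],[[0,0,0],0]]}}

```text
time_s: 13.15
tcp_pos: [0.5852, -0.1197, 0.1813]
ee_rot: [[1.0, 0.0, -0.004], [0.0, -1.0, 0.006], [-0.004, -0.006, -1.0]]
wrist_force: [-3.8, 17.1, 8.4]
gripper_width: 0.244
gripper_force: 30.0
```

The wheel is hard against its stop: it stays at TCP (0.5852, -0.1196), bearing 26°, while the force rises to 19 N. That agrees with the valve axis of about 25.8°. I'll take a reference picture, then back off 720°.

```bash
python3 - <<'E'
from h import *
p=imaging.capture("wrist");np.save("ref.npy",p["frame"]);print(r.sense()["tcp_pos"])
C=np.array([.5314,-.1459]);q0=np.array([.5873,-.1228])
a0=26.0;A=[a0+2]+[a0+10*k for k in range(1,72)]
R=.060;p=q0.copy();rows=[]
for a in A:
    b=np.radians(a);q=C+R*np.array([np.cos(b),np.sin(b)]);d=np.round(q-p,4);p=p+d
    rows.append(f"[[{d[0]+0},{-d[1]+0},0],0]")
for i in range(0,len(rows),5): print(i,"["+",".join(rows[i:i+5])+"]")
print(p)
E
```

```text
[ 0.58520243 -0.11970261  0.18125491]
0 [[[-0.0029,-0.0051,0],0],[[-0.0045,-0.0071,0],0],[[-0.0068,-0.0079,0],0],[[-0.0081,-0.0065,0],0],[[-0.0092,-0.0051,0],0]]
5 [[[-0.0099,-0.0034,0],0],[[-0.0103,-0.0017,0],0],[[-0.0105,0.0002,0],0],[[-0.0102,0.002,0],0],[[-0.0098,0.0038,0],0]]
10 [[[-0.009,0.0054,0],0],[[-0.0079,0.0068,0],0],[[-0.0065,0.0081,0],0],[[-0.0051,0.0092,0],0],[[-0.0034,0.0099,0],0]]
15 [[[-0.0017,0.0103,0],0],[[0.0002,0.0105,0],0],[[0.002,0.0102,0],0],[[0.0038,0.0098,0],0],[[0.0054,0.009,0],0]]
20 [[[0.0068,0.0079,0],0],[[0.0081,0.0065,0],0],[[0.0092,0.0051,0],0],[[0.0099,0.0034,0],0],[[0.0103,0.0017,0],0]]
25 [[[0.0105,-0.0002,0],0],[[0.0102,-0.002,0],0],[[0.0098,-0.0038,0],0],[[0.009,-0.0054,0],0],[[0.0079,-0.0068,0],0]]
30 [[[0.0065,-0.0081,0],0],[[0.0051,-0.0092,0],0],[[0.0034,-0.0099,0],0],[[0.0017,-0.0103,0],0],[[-0.0002,-0.0105,0],0]]
35 [[[-0.002,-0.0102,0],0],[[-0.0038,-0.0098,0],0],[[-0.0054,-0.009,0],0],[[-0.0068,-0.0079,0],0],[[-0.0081,-0.0065,0],0]]
40 [[[-0.0092,-0.0051,0],0],[[-0.0099,-0.0034,0],0],[[-0.0103,-0.0017,0],0],[[-0.0105,0.0002,0],0],[[-0.0102,0.002,0],0]]
45 [[[-0.0098,0.0038,0],0],[[-0.009,0.0054,0],0],[[-0.0079,0.0068,0],0],[[-0.0065,0.0081,0],0],[[-0.0051,0.0092,0],0]]
50 [[[-0.0034,0.0099,0],0],[[-0.0017,0.0103,0],0],[[0.0002,0.0105,0],0],[[0.002,0.0102,0],0],[[0.0038,0.0098,0],0]]
55 [[[0.0054,0.009,0],0],[[0.0068,0.0079,0],0],[[0.0081,0.0065,0],0],[[0.0092,0.0051,0],0],[[0.0099,0.0034,0],0]]
60 [[[0.0103,0.0017,0],0],[[0.0105,-0.0002,0],0],[[0.0102,-0.002,0],0],[[0.0098,-0.0038,0],0],[[0.009,-0.0054,0],0]]
65 [[[0.0079,-0.0068,0],0],[[0.0065,-0.0081,0],0],[[0.0051,-0.0092,0],0],[[0.0034,-0.0099,0],0],[[0.0017,-0.0103,0],0]]
70 [[[-0.0002,-0.0105,0],0],[[-0.002,-0.0102,0],0]]
[ 0.5891 -0.1294]
```

First full turn counter-clockwise, starting with a check on the first three calls.

Request:
{"api": "apply_moves", "payload": {"moves": [[[-0.0029,-0.0051,0],0],[[-0.0045,-0.0071,0],0],[[-0.0068,-0.0079,0],0],[[-0.0081,-0.0065,0],0],[[-0.0092,-0.0051,0],0]]}}

```text
time_s: 13.62
tcp_pos: [0.5556, -0.091, 0.1813]
ee_rot: [[1.0, 0.0, 0.002], [0.0, -1.0, -0.0], [0.002, 0.0, -1.0]]
wrist_force: [3.6, 0.9, 2.0]
gripper_width: 0.248
gripper_force: 30.0
```

Request:
{"api": "apply_moves", "payload": {"moves": [[[-0.0099,-0.0034,0],0],[[-0.0103,-0.0017,0],0],[[-0.0105,0.0002,0],0],[[-0.0102,0.002,0],0],[[-0.0098,0.0038,0],0]]}}

```text
time_s: 14.03
tcp_pos: [0.5032, -0.0927, 0.1813]
ee_rot: [[1.0, 0.0, -0.001], [0.0, -1.0, -0.0], [-0.001, 0.0, -1.0]]
wrist_force: [2.5, -0.8, 1.2]
gripper_width: 0.244
gripper_force: 30.0
```

Request:
{"api": "apply_moves", "payload": {"moves": [[[-0.009,0.0054,0],0],[[-0.0079,0.0068,0],0],[[-0.0065,0.0081,0],0],[[-0.0051,0.0092,0],0],[[-0.0034,0.0099,0],0]]}}

```text
time_s: 14.45
tcp_pos: [0.4726, -0.1327, 0.1813]
ee_rot: [[1.0, -0.0, 0.001], [-0.0, -1.0, 0.0], [0.001, -0.0, -1.0]]
wrist_force: [5.6, 1.3, -1.2]
gripper_width: 0.246
gripper_force: 30.0
```

Tracking is good and the forces are small.

Request:
{"api": "apply_moves", "payload": {"moves": [[[-0.0017,0.0103,0],0],[[0.0002,0.0105,0],0],[[0.002,0.0102,0],0],[[0.0038,0.0098,0],0],[[0.0054,0.009,0],0]]}}

```text
time_s: 14.87
tcp_pos: [0.483, -0.182, 0.1813]
ee_rot: [[1.0, -0.001, 0.001], [-0.001, -1.0, 0.002], [0.001, -0.002, -1.0]]
wrist_force: [5.3, 8.2, 2.6]
gripper_width: 0.248
gripper_force: 30.0
```

Request:
{"api": "apply_moves", "payload": {"moves": [[[0.0068,0.0079,0],0],[[0.0081,0.0065,0],0],[[0.0092,0.0051,0],0],[[0.0099,0.0034,0],0],[[0.0103,0.0017,0],0]]}}

```text
time_s: 15.28
tcp_pos: [0.5254, -0.2058, 0.1812]
ee_rot: [[1.0, -0.001, -0.005], [-0.001, -1.0, 0.003], [-0.005, -0.003, -1.0]]
wrist_force: [-1.4, 9.3, 8.6]
gripper_width: 0.244
gripper_force: 30.0
```

Request:
{"api": "apply_moves", "payload": {"moves": [[[0.0105,-0.0002,0],0],[[0.0102,-0.002,0],0],[[0.0098,-0.0038,0],0],[[0.009,-0.0054,0],0],[[0.0079,-0.0068,0],0]]}}

```text
time_s: 15.7
tcp_pos: [0.5722, -0.1898, 0.1813]
ee_rot: [[1.0, -0.001, -0.006], [-0.001, -1.0, -0.001], [-0.006, 0.001, -1.0]]
wrist_force: [-1.5, -2.2, 5.7]
gripper_width: 0.244
gripper_force: 30.0
```

Request:
{"api": "apply_moves", "payload": {"moves": [[[0.0065,-0.0081,0],0],[[0.0051,-0.0092,0],0],[[0.0034,-0.0099,0],0],[[0.0017,-0.0103,0],0],[[-0.0002,-0.0105,0],0]]}}

```text
time_s: 16.12
tcp_pos: [0.5909, -0.1394, 0.1813]
ee_rot: [[1.0, -0.0, 0.0], [-0.0, -1.0, -0.0], [0.0, 0.0, -1.0]]
wrist_force: [1.4, -2.1, 5.3]
gripper_width: 0.243
gripper_force: 30.0
```

Request:
{"api": "apply_moves", "payload": {"moves": [[[-0.002,-0.0102,0],0],[[-0.0038,-0.0098,0],0],[[-0.0054,-0.009,0],0],[[-0.0068,-0.0079,0],0],[[-0.0081,-0.0065,0],0]]}}

```text
time_s: 16.53
tcp_pos: [0.5639, -0.0954, 0.1813]
ee_rot: [[1.0, 0.001, 0.0], [0.001, -1.0, 0.0], [0.0, -0.0, -1.0]]
wrist_force: [0.9, -3.4, 3.5]
gripper_width: 0.246
gripper_force: 30.0
```

Request:
{"api": "apply_moves", "payload": {"moves": [[[-0.0092,-0.0051,0],0],[[-0.0099,-0.0034,0],0],[[-0.0103,-0.0017,0],0],[[-0.0105,0.0002,0],0],[[-0.0102,0.002,0],0]]}}

```text
time_s: 16.95
tcp_pos: [0.5134, -0.0884, 0.1813]
ee_rot: [[1.0, 0.0, 0.001], [0.0, -1.0, 0.0], [0.001, -0.0, -1.0]]
wrist_force: [3.3, -1.9, 2.5]
gripper_width: 0.244
gripper_force: 30.0
```

Request:
{"api": "apply_moves", "payload": {"moves": [[[-0.0098,0.0038,0],0],[[-0.009,0.0054,0],0],[[-0.0079,0.0068,0],0],[[-0.0065,0.0081,0],0],[[-0.0051,0.0092,0],0]]}}

```text
time_s: 17.37
tcp_pos: [0.4758, -0.1225, 0.1813]
ee_rot: [[1.0, -0.0, 0.001], [-0.0, -1.0, 0.001], [0.001, -0.001, -1.0]]
wrist_force: [4.6, 1.0, 0.8]
gripper_width: 0.246
gripper_force: 30.0
```

Request:
{"api": "apply_moves", "payload": {"moves": [[[-0.0034,0.0099,0],0],[[-0.0017,0.0103,0],0],[[0.0002,0.0105,0],0],[[0.002,0.0102,0],0],[[0.0038,0.0098,0],0]]}}

```text
time_s: 17.78
tcp_pos: [0.4775, -0.173, 0.1813]
ee_rot: [[1.0, -0.001, 0.002], [-0.001, -1.0, 0.002], [0.002, -0.002, -1.0]]
wrist_force: [5.9, 5.6, 2.7]
gripper_width: 0.25
gripper_force: 30.0
```

Request:
{"api": "apply_moves", "payload": {"moves": [[[0.0054,0.009,0],0],[[0.0068,0.0079,0],0],[[0.0081,0.0065,0],0],[[0.0092,0.0051,0],0],[[0.0099,0.0034,0],0]]}}

```text
time_s: 18.2
tcp_pos: [0.5155, -0.204, 0.1812]
ee_rot: [[1.0, -0.001, -0.003], [-0.001, -1.0, 0.003], [-0.003, -0.003, -1.0]]
wrist_force: [0.3, 10.0, 9.3]
gripper_width: 0.244
gripper_force: 30.0
```

Request:
{"api": "apply_moves", "payload": {"moves": [[[0.0103,0.0017,0],0],[[0.0105,-0.0002,0],0],[[0.0102,-0.002,0],0],[[0.0098,-0.0038,0],0],[[0.009,-0.0054,0],0]]}}

```text
time_s: 18.62
tcp_pos: [0.5639, -0.1962, 0.1813]
ee_rot: [[1.0, -0.001, -0.007], [-0.001, -1.0, -0.0], [-0.007, 0.0, -1.0]]
wrist_force: [-2.3, -1.6, 7.1]
gripper_width: 0.243
gripper_force: 30.0
```

Request:
{"api": "apply_moves", "payload": {"moves": [[[0.0079,-0.0068,0],0],[[0.0065,-0.0081,0],0],[[0.0051,-0.0092,0],0],[[0.0034,-0.0099,0],0],[[0.0017,-0.0103,0],0]]}}

```text
time_s: 19.03
tcp_pos: [0.591, -0.1511, 0.1813]
ee_rot: [[1.0, -0.001, -0.0], [-0.001, -1.0, -0.001], [-0.0, 0.001, -1.0]]
wrist_force: [0.4, -2.4, 5.2]
gripper_width: 0.243
gripper_force: 30.0
```

Request:
{"api": "apply_moves", "payload": {"moves": [[[-0.0002,-0.0105,0],0],[[-0.002,-0.0102,0],0],[[0,0,0],0],[[0,0,0],0],[[0,0,0],0]]}}

```text
time_s: 19.45
tcp_pos: [0.5886, -0.1286, 0.1813]
ee_rot: [[1.0, 0.001, 0.0], [0.001, -1.0, 0.001], [0.0, -0.001, -1.0]]
wrist_force: [3.5, 2.3, 3.9]
gripper_width: 0.246
gripper_force: 30.0
```

```bash
python3 - <<'E'
from h import *
p=imaging.capture("wrist");s=r.sense();t=s["tcp_pos"][:2];C=np.array([.5314,-.1459])
print(s["tcp_pos"],s["wrist_force"],np.degrees(np.arctan2(*(t-C)[::-1])),"need",np.array([.5851,-.1195])-t)
E
```

```text
[ 0.58876142 -0.12894056  0.18132026] [2.63879927 3.50291224 3.80571876] 16.47081004018671 need [-0.00366142  0.00944056]
```

Request:
{"api": "apply_moves", "payload": {"moves": [[[-0.0014,-0.0047,0],0],[[-0.0022,-0.0046,0],0],[[0,0,0],0],[[0,0,0],0],[[0,0,0],0]]}}

```text
time_s: 19.92
tcp_pos: [0.5853, -0.12, 0.1813]
ee_rot: [[1.0, 0.0, 0.001], [0.0, -1.0, 0.001], [0.001, -0.001, -1.0]]
wrist_force: [2.9, 2.1, 4.6]
gripper_width: 0.239
gripper_force: 30.0
```

```bash
cat > cmp.py <<'E'
from h import *
p=imaging.capture("wrist");s=r.sense();t=s["tcp_pos"][:2];C=np.array([.5314,-.1459])
print(s["tcp_pos"],s["wrist_force"],np.degrees(np.arctan2(*(t-C)[::-1])))
a=np.load("ref.npy");b=p["frame"]
def red(f): return cv2.inRange(cv2.cvtColor(f,cv2.COLOR_BGR2HSV),(0,180,90),(6,255,255))
def yel(f): return cv2.inRange(cv2.cvtColor(f,cv2.COLOR_BGR2HSV),(22,180,120),(32,255,255))
for n,m in(("red",red),("yel",yel)):
    for f in(a,b):
        M=m(f);M[:, :200]=0 if n=="yel" else M[:,:200];mo=cv2.moments(M,True);print(n,mo["m00"],mo["m10"]/mo["m00"],mo["m01"]/mo["m00"])
w,_=cv2.findTransformECC(cv2.cvtColor(a,6),cv2.cvtColor(b,6),np.eye(2,3,dtype=np.float32),cv2.MOTION_EUCLIDEAN)
print(w)
cv2.imwrite("pics/cmp.png",np.hstack([a[:, 100:500],b[:,100:500]]))
E
python3 cmp.py
```

```text
[ 0.58525982 -0.12003797  0.18130497] [3.52209531 2.81338236 4.36626886] 25.649055871197536
red 1564.0 361.65601023017905 239.30498721227622
red 1534.0 360.9530638852673 240.10756192959582
yel 1578.0 320.98669201520914 258.1533586818758
yel 1584.0 321.80997474747477 257.49810606060606
0.9951209406540824
```

View pics/cmp.png

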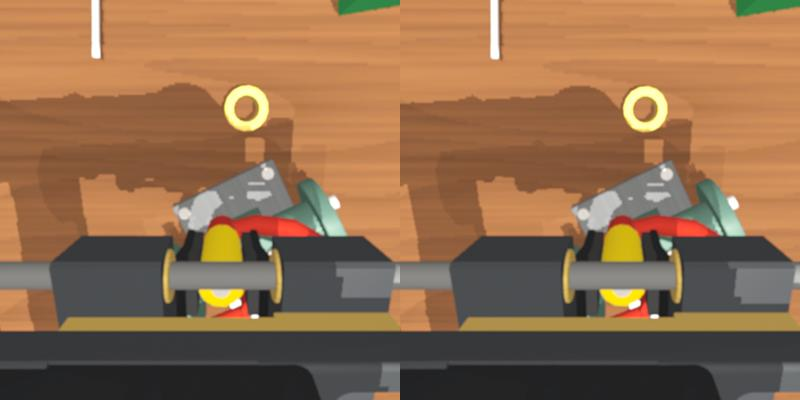

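Both pictures, at the stop (left) and now (right), show the handle at the same place, (222,260) in each half, with the bushing and plate unmoved. The remaining difference is about 0.5°, so I'll nudge it and check.

Request:
{"api": "apply_moves", "payload": {"moves": [[[-0.0002,-0.0006,0],0],[[0,0,0],0],[[0,0,0],0],[[0,0,0],0],[[0,0,0],0]]}}

```text
time_s: 20.38
tcp_pos: [0.5852, -0.1199, 0.1813]
ee_rot: [[1.0, -0.0, 0.001], [-0.0, -1.0, 0.0], [0.001, -0.0, -1.0]]
wrist_force: [5.1, 1.2, 3.3]
gripper_width: 0.243
gripper_force: 30.0
```

```bash
python3 cmp.py; python3 -c "
from h import *
s=r.sense();print(s['joint_velocities'].round(2),s['gripper_force'],s['gripper_width'])"
```

```text
[ 0.5852331  -0.11992672  0.18134065] [5.00180437 1.37991894 3.89980536] 25.756280816970623
red 1564.0 361.65601023017905 239.30498721227622
red 1532.0 361.21475195822455 239.9425587467363
yel 1578.0 320.98669201520914 258.1533586818758
yel 1584.0 321.9646464646465 257.467803030303
0.9945696345919551
[ 0.08 -0.04  0.03  0.06  0.06 -0.02] 30.00005090609193 0.2449195695618916
```

Request:
{"api": "apply_moves", "payload": {"moves": [[[-0.0002,-0.0005,0],0],[[0,0,0],0],[[0,0,0],0],[[0,0,0],0],[[0,0,0],0]]}}

```text
time_s: 20.85
tcp_pos: [0.5851, -0.1196, 0.1813]
ee_rot: [[1.0, -0.0, 0.001], [-0.0, -1.0, -0.0], [0.001, 0.0, -1.0]]
wrist_force: [4.7, -0.1, 3.7]
gripper_width: 0.244
gripper_force: 30.0
```

```bash
python3 cmp.py
```

```text
[ 0.58508634 -0.11958881  0.18130828] [5.77607232 0.77177873 2.90702759] 26.109057319805522
red 1564.0 361.65601023017905 239.30498721227622
red 1544.0 361.830310880829 239.32836787564767
yel 1578.0 320.98669201520914 258.1533586818758
yel 1583.0 321.97915350600124 257.39987365761215
0.994897907432897
```

The bearing is 26.1° against 26.0° at the stop, and the wheel pixels match the reference. I'll hand the job in.

```bash
python3 -c "
from h import *
print(r.finish_job())"
```

```text
the job is handed in; nothing more can be done
None
```

I closed the valve clockwise to its stop and backed it off two full turns, ending about 0.1° from the stop bearing. I handed it in with the handle still gripped at 30 N and the wheel held still; the verdict was not shown.

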